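# Set up the stall display: three kings in reverse order and the picture on its easel

### The arm

A 6-joint arm with a two-finger parallel gripper is mounted at the origin on the work surface. World frame = base frame: x ahead of the robot, y to its left, z up, the work surface at z = 0. Lengths are in m, angles in rad, forces in N, time in s.
With the tool pointing down it reaches from about 0.25 to 0.775 m from the base axis. Payload 8.9 kg.
Tool frame: the origin (TCP) lies midway between the tips of the shut fingers; the grasp point (between the pads) lies 19 mm behind it; z points along the fingers, y is the line along which they close (so a half turn about z gives the same grasp; the last joint's range is limited). The gripper opens to 85 mm and grips with 20 to 120 N. Pads are 22 mm wide; open, the fingers measure 114 mm over their backs; the gripper's body (76 mm by 85 mm) begins 54 mm behind the grasp point. The pads swing forward as they close: fully open they stand 13 mm farther back than shut.
Start: joints at [-1.295, 0.291, -0.153, 1.127, 0, 1.431], TCP at [0.212, -0.48, 0.231] pointing down, gripper open.
Joint ranges: [-2.52, 2.52], [-0.91, 1.74], [-1.3, 1.37], [-1.96, 2.02], [-1.52, 1.47], [-3.14, 3.14]. Speed limits (rad/s): [2.22, 2.22, 2.79, 3.14, 3.14, 3.14].

### API

Orientations are given as a unit quaternion [w, x, y, z].
In Python, from bench import readout, cams, ticket, boxes_of, mark_of gives the robot as it stands. The module is installed in compiled form; this text tells all that it offers.
- The arm moves only by the shell command python3 -m handwheel 'ROWS' [FORCE]. ROWS is JSON, one flat list of numbers, 7 for each row, row after row: the shift along the world's x, y, z scaled (see below), then the turn, a rotation vector about the world's x, y, z scaled (see below), then the opening, from 0 (shut) to 1 (fully open). A call has 1 to 5 rows; each row is the pose to reach, as a shift and turn from the pose commanded when the call began, turning the shorter way round; what a row does not reach only later rows make up. The controller multiplies each number of a shift by 0.4 m and each number of a turn by pi rad. A row lasts 1/10 s, in which the tool goes at most 50 mm and 8.59 degrees, less where a joint would pass 70% of its speed; a pose out of reach is approached as far as the arm can. A call with a number of a shift or a turn outside -1 to 1 is refused whole. A call with a gripper value outside its range is refused whole. The fingers move at their own pace and stop on an object; FORCE is the grip in N (left out, the last holds). Time passes only in rows, so rows that repeat a pose let the fingers close. It gives the time, the measured TCP pose, the force, the opening and the grip force at its end, in the units of the state.
- readout.observe(): the state, without advancing time (a new reading comes with each control period).
- cams.grab_frame(name): name is "side" or "top" or "wrist"; returns the picture (480x640x3 uint8, blue, green, red); there is no depth.
- cams.get_calibration(name): a dict with "vfov" (degrees; the focal length in pixels is half the picture's height over the tangent of half this angle, whatever the lens; pixels are square), "cx", "cy" (the principal point, pixels), "R" (3x3) and "t" (3): a world point X has camera coordinates R X + t. Camera axes: x right, y down, z forward; pixel columns grow to the right and rows downward; lengths in m; the calibration is good to about 2 mm. A picture is of the moment at which its call begins: read the wrist's pose just before it. get_calibration takes no time and is no camera call; for the wrist camera it gives the pose at the moment of the call.
- ticket.hand_in(): hands the job in; it is judged then, once.
Trained networks look in the newest picture that a camera, given by its name, has taken for a name from the list of things; names that differ only in an ending like _2 or _b are one class to them, and where a whole thing is asked for, a point or a joint stands for the part that bears it (a point fixed in the world has none). Each returns a list of dicts, best first, with "p" (0 to 1); they miss things now and then, are a little off and sometimes report something else, mostly with a low value. They report only what shows in the picture. A call takes as long as a camera call. They do not tell look-alikes from the thing itself.
- boxes_of(camera, label): "centre" ([x, y, z] in m, in world coordinates, good to about 4 mm: the middle of the surface that is visible of it).
- mark_of(camera, label): "centre" ([x, y, z] in m, in world coordinates, good to about 4 mm: a listed point, or the origin of a listed thing).
The state is a dict: "time_s": time; "joints": joint angles; "dq": joint speeds; "joint_efforts": joint torques, N m; "tool_pos": TCP position; "tcp_rot": TCP orientation; "ft_force": force on the tool from outside, world axes, zero at the start; "ft_torque": the same for the moment, N m; "gripper_width": finger opening in m; "grip_force": force on a finger pad.
Only numpy, scipy, OpenCV 4.12 (cv2) and the standard library are available. Lean on these libraries where they do the work, as an engineer would, in place of code of your own. Each camera call takes 0.05 s, during which the arm holds its last target. There are 200 camera calls.

### The job

Move the three king figurines from the teal drying rack to the brown display rack in reverse order: the king nearest the brass ball on the drying rack ends in the bay farthest from the brass ball on the display rack, the middle one stays in the middle, and the king farthest from the ball ends nearest to it, each standing upright in its own bay. Put the brass-framed picture tile on the little white easel, picture up and long side up the slope, lying flat and centred on the slope with its lower edge resting against the ledge. Set everything down rather than dropping it, knock no king over, and leave the glue jar, thread spool and white cup where they are.

Things in the scene. Friction and masses are not known exactly. Their poses are not given: they have to be found in the camera images.
- king_red: king figurine in a red robe with a brass crown, 82 mm tall, 40 mm round foot; the robe is a nearly straight round waist 30 to 31 mm in diameter from 26 to 56 mm above the foot (grip it there). Origin: centre of the underside; z up. It starts in a bay of the drying rack, beside its own red tab
- king_blue: king figurine in a blue robe with a brass crown, 82 mm tall, 40 mm round foot; the robe is a nearly straight round waist 30 to 31 mm in diameter from 26 to 56 mm above the foot (grip it there). Origin: centre of the underside; z up. It starts in a bay of the drying rack, beside its own blue tab
- king_white: king figurine in a white robe with a brass crown, 82 mm tall, 40 mm round foot; the robe is a nearly straight round waist 30 to 31 mm in diameter from 26 to 56 mm above the foot (grip it there). Origin: centre of the underside; z up. It starts in a bay of the drying rack, beside its own white tab
- tab_red: red marker tab, 30 x 18 x 4 mm, fixed on the drying rack; origin at the centre of its underside. It lies beside the bay in which the red king starts (the bay's centre is 49 mm from the tab along the drying rack's -y) and stays there as a record of the starting order
- tab_blue: blue marker tab, 30 x 18 x 4 mm, fixed on the drying rack; origin at the centre of its underside. It lies beside the bay in which the blue king starts (the bay's centre is 49 mm from the tab along the drying rack's -y) and stays there as a record of the starting order
- tab_white: white marker tab, 30 x 18 x 4 mm, fixed on the drying rack; origin at the centre of its underside. It lies beside the bay in which the white king starts (the bay's centre is 49 mm from the tab along the drying rack's -y) and stays there as a record of the starting order
- picture_tile: flat picture tile in a brass frame, 70 (its x) x 50 (its y) x 12 mm thick, picture (blue, yellow disc) on the +z face. Origin: centre of the underside. It starts flat on the drying rack's plinth, long side along the rack; the plinth is only 34 mm wide, so the tile's 70 mm edges overhang and it can be gripped across its 50 mm width
- drying_rack: teal drying rack, fixed. Origin on the table; x runs along the row to the end with the brass ball (x 155 mm, top z 50), z up. Board x -155 to 170, y -36 to 62 mm. Three bays on y = 0, centres x = 105, 37, -31, floors z = 15, rims to z = 23 mm; king tabs on the +y side. A plinth 60 x 34 mm at x = -115, y = 0, top z = 35 mm, carries the tile
- display_rack: brown wooden display rack, fixed. Origin on the table; x runs along the row to the end with the brass ball (x 118 mm, top z 50), z up. Board x -108 to 133, y -36 to 36 mm. Three empty bays with cork floors on y = 0, centres x = 68, 0, -68 mm, each 64 x 61 mm inside, floors z = 15, rims to z = 23 mm
- easel: white easel, fixed. Origin on the table, z up. Rough board 36 mm wide (y), 88 mm long, rises at 25 deg to its +x, which points about to the robot (a tile let go above the ledge may stay there). Dark ledge at the low -x end, 10 mm proud; corner of slope and ledge at x -45, z 30 mm. Tile in place (70 mm side up the slope, 50 mm edge on the ledge): origin at x -13.3, y 0, z 44.8, wider than the board
Things that resemble listed ones, but are neither listed nor needed, are in the scene too. Leave any green look-alike of the king_red alone.

How it is judged:
At the end, for the whole second after the job is handed in: Kings upright (0.1 rad), at rest, each within 14 mm of the centre of the display bay mirroring its start bay (shown by its tab); tile at rest flat on the easel slope, picture up (tilt 0.36 to 0.52 rad), within 7 mm of the ledge, 12 mm of the middle, 0.2 rad of square; all released (((x of tab_red in the frame of drying_rack between 0.075 and 0.135 m and x of king_red in the frame of display_rack between -0.082 and -0.054 m) or (x of tab_red in the frame of drying_rack between 0.007 and 0.067 m and x of king_red in the frame of display_rack between -0.014 and 0.014 m) or (x of tab_red in the frame of drying_rack between -0.061 and -0.001 m and x of king_red in the frame of display_rack between 0.054 and 0.082 m)) and y of king_red in the frame of display_rack between -0.014 and 0.014 m and z of king_red in the frame of display_rack between 0.01 and 0.019 m and angle between each of king_red, king_blue, king_white's own z axis and vertical below 0.1 rad and linear speed of each of king_red, king_blue, king_white, picture_tile below 0.02 m/s and ((x of tab_blue in the frame of drying_rack between 0.075 and 0.135 m and x of king_blue in the frame of display_rack between -0.082 and -0.054 m) or (x of tab_blue in the frame of drying_rack between 0.007 and 0.067 m and x of king_blue in the frame of display_rack between -0.014 and 0.014 m) or (x of tab_blue in the frame of drying_rack between -0.061 and -0.001 m and x of king_blue in the frame of display_rack between 0.054 and 0.082 m)) and y of king_blue in the frame of display_rack between -0.014 and 0.014 m and z of king_blue in the frame of display_rack between 0.01 and 0.019 m and ((x of tab_white in the frame of drying_rack between 0.075 and 0.135 m and x of king_white in the frame of display_rack between -0.082 and -0.054 m) or (x of tab_white in the frame of drying_rack between 0.007 and 0.067 m and x of king_white in the frame of display_rack between -0.014 and 0.014 m) or (x of tab_white in the frame of drying_rack between -0.061 and -0.001 m and x of king_white in the frame of display_rack between 0.054 and 0.082 m)) and y of king_white in the frame of display_rack between -0.014 and 0.014 m and z of king_white in the frame of display_rack between 0.01 and 0.019 m and x of picture_tile in the frame of easel between -0.018 and -0.0055 m and y of picture_tile in the frame of easel between -0.012 and 0.012 m and z of picture_tile in the frame of easel between 0.04 and 0.053 m and angle between picture_tile's own z axis and vertical between 0.36 and 0.52 rad and angle between the y axis of picture_tile and the y axis of easel, either way round below 0.2 rad and contact force between picture_tile and easel above 0.1 N); the robot touches nothing.
It fails at once if a king is tipped over (angle between any of king_red, king_blue, king_white's own z axis and vertical above 0.7 rad).
It fails at once if a king or the tile is dropped or thrown (faster than 0.7 m/s with no finger on it) ((contact force between king_red and the fingers below 0.02 N and linear speed of king_red above 0.7 m/s) or (contact force between king_blue and the fingers below 0.02 N and linear speed of king_blue above 0.7 m/s) or (contact force between king_white and the fingers below 0.02 N and linear speed of king_white above 0.7 m/s) or (contact force between picture_tile and the fingers below 0.02 N and linear speed of picture_tile above 0.7 m/s)).
It fails at once if the glue jar, thread spool or white cup is pushed more than 30 mm or knocked over (distance of any of glue_jar, thread_spool, paper_cup from where it was at the start of the episode above 0.03 m or angle between any of glue_jar, thread_spool, paper_cup's own z axis and vertical above 0.5 rad).
It also fails if it takes over 117 s, if anything falls off the work surface, if the arm or the gripper's body presses on something with over 40 N, if the wrist force passes 120 N, or if a joint passes its speed limit or range.

## Working session

There is one attempt and no reset: what is moved stays moved. The work goes in short steps, Python scripts to look and compute and a shell command to move; the robot and the scene stay as the last step left them, time stands still between calls to the robot, and variables do not carry over. Pictures are saved under pics/ and viewed, at most 14 in all, crops included, and the job is handed in when it is done.

```bash
mkdir -p pics; python3 - <<'E'
from bench import readout,cams,boxes_of,mark_of
import cv2,numpy as np
s=readout.observe();print(s)
for c in ("top","side"):
    cv2.imwrite(f"pics/{c}0.png",cams.grab_frame(c))
    for n in "king_red king_blue king_white tab_red tab_blue tab_white picture_tile drying_rack display_rack easel".split():
        print(c,n,[(np.round(d["centre"],4).tolist(),round(d["p"],2)) for d in mark_of(c,n)])
E
```

```text
{'time_s': 0.0, 'joints': array([-1.29530013e+00,  2.91243199e-01, -1.54141062e-01,  1.12668608e+00,
        1.64722461e-05,  1.43152180e+00]), 'dq': array([-0.0012736 ,  0.00082346,  0.00152078, -0.00070034, -0.00069695,
       -0.00051275]), 'joint_efforts': array([-1.61240761e-03, -5.37144041e+01,  3.31367683e+01,  1.60625030e-02,
       -1.12622458e-04, -1.09923795e-05]), 'tool_pos': array([ 0.21146496, -0.48005004,  0.23074606]), 'tcp_rot': array([-6.36090676e-04,  9.78572421e-01,  2.05901947e-01, -3.51365264e-05]), 'ft_force': array([ 0.63184547, -0.13561242, -0.24007268]), 'ft_torque': array([-0.00918995, -0.00253283, -0.03488406]), 'grip_force': 0.0, 'gripper_width': 0.08538962115874539}
top king_red [([0.6475, 0.228, 0.0176], 0.74)]
top king_blue [([0.5672, 0.2179, 0.0178], 0.66)]
top king_white []
top tab_red []
top tab_blue [([0.5682, 0.2729, 0.0138], 0.66), ([0.5382, 0.2207, 0.0015], 0.46)]
top tab_white [([0.505, 0.2634, 0.013], 0.64), ([0.646, 0.2244, 0.0149], 0.32)]
top picture_tile [([0.422, 0.211, 0.0336], 0.82), ([0.6441, 0.2237, 0.019], 0.64), ([0.5341, 0.2169, 0.0026], 0.17)]
top drying_rack [([0.5342, 0.2192, 0.0042], 0.8)]
top display_rack [([0.549, -0.2217, 0.0006], 0.6)]
top easel [([0.5584, 0.037, -0.0027], 0.64), ([0.6435, 0.2222, 0.0163], 0.47), ([0.6361, 0.2739, 0.0148], 0.26)]
side king_red [([0.7583, 0.1891, 0.0032], 0.71), ([0.6418, 0.2275, 0.0178], 0.56)]
side king_blue [([0.5715, 0.22, 0.0186], 0.7), ([0.6351, 0.2755, 0.0117], 0.36)]
side king_white [([0.4965, 0.2235, 0.0154], 0.93)]
side tab_red [([0.6348, 0.279, 0.0115], 0.5)]
side tab_blue []
side tab_white [([0.5638, 0.0378, 0.0036], 0.52), ([0.5699, 0.2185, 0.0187], 0.24)]
side picture_tile [([0.4227, 0.2115, 0.032], 0.76), ([0.5515, -0.2199, -0.0045], 0.39)]
side drying_rack [([0.5364, 0.2224, 0.0043], 0.81)]
side display_rack [([0.5501, -0.2213, -0.0061], 0.77)]
side easel [([0.5625, 0.0347, 0.0004], 0.67)]
```

View pics/top0.png

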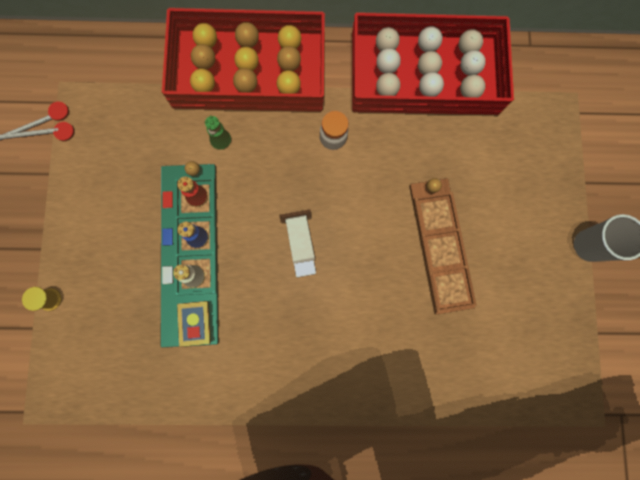

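View pics/side0.png

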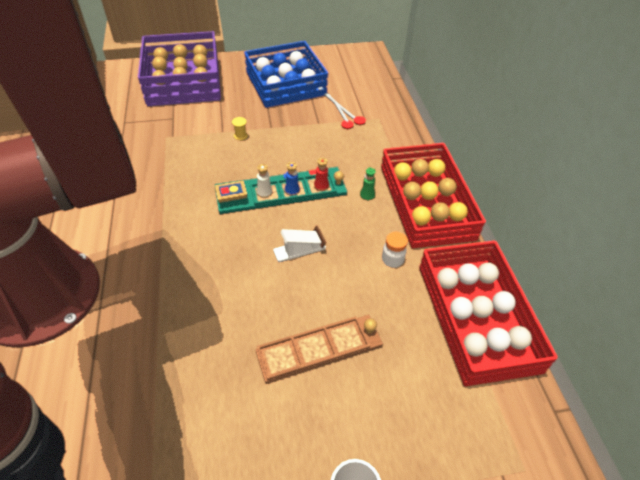

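Top view: red king (190,190) is nearest the ball (192,168), blue is in the middle and white is farthest, with the tile at (193,322). The easel is at (300,245), its ledge towards the far side. The display rack's ball is at (434,186), and a green look-alike stands at (215,130). Next I'll overlay model outlines on the picture to refine the poses.

```bash
cat > h.py <<'E'
import numpy as np,cv2
from bench import cams
def proj(c,P,cal=None):
    k=cal or cams.get_calibration(c);f=240/np.tan(np.radians(k["vfov"])/2)
    q=np.atleast_2d(P)@np.array(k["R"]).T+np.array(k["t"])
    return np.c_[q[:,0]/q[:,2]*f+k["cx"],q[:,1]/q[:,2]*f+k["cy"]]
def W(pose,P):
    x,y,a=pose;c,s=np.cos(a),np.sin(a);P=np.atleast_2d(P)
    return np.c_[x+c*P[:,0]-s*P[:,1],y+s*P[:,0]+c*P[:,1],P[:,2]]
def rect(x0,x1,y0,y1,z): return np.array([[x0,y0,z],[x1,y0,z],[x1,y1,z],[x0,y1,z]])
DRY=[rect(-.155,.170,-.036,.062,.015)]+[rect(x-.032,x+.032,-.0305,.0305,.023) for x in(.105,.037,-.031)]+[rect(-.15,-.08,-.025,.025,.047)]
DIS=[rect(-.108,.133,-.036,.036,.015)]+[rect(x-.032,x+.032,-.0305,.0305,.023) for x in(.068,0,-.068)]
EAS=[np.array([[-.045,-.018,.03],[.0348,-.018,.0672],[.0348,.018,.0672],[-.045,.018,.03]])]
def overlay(c,img,items,S=4):
    o=cv2.resize(img,None,fx=S,fy=S,interpolation=cv2.INTER_CUBIC)
    for pose,polys in items:
        for p in polys: cv2.polylines(o,[np.int32(np.round((proj(c,W(pose,p))+.5)*S))],True,(255,0,255),1)
    return o
E
cat > ov.py <<'E'
from h import *
import sys
n=sys.argv[1];dry,dis,eas=eval(sys.argv[2])
I=cv2.imread("pics/top0.png");o=overlay("top",I,[(dry,DRY),(dis,DIS),(eas,EAS)])
a=o[600:1420,600:900];b=o[600:1420,1080:1320];c=o[600:1420,1600:1940]
cv2.imwrite(f"pics/{n}.png",cv2.resize(np.hstack([a,b,c])[:,:],None,fx=.73,fy=.73,interpolation=cv2.INTER_AREA))
E
python3 - <<'E'
from h import *
for c in("top","side","wrist"):print(c,cams.get_calibration(c))
E
python3 ov.py ov1 "(.536,.221,.06),(.550,-.2215,.15),(.56,.037,3.2)"
```

```text
top {'vfov': 53.87325276564069, 'cx': 319.52349276564405, 'cy': 236.35059567478356, 'R': array([[ 0.01038961, -0.99962996,  0.02513957],
       [-0.98709007, -0.01427126, -0.15952909],
       [ 0.15982884, -0.02315757, -0.98687308]]), 't': array([-0.00461075,  0.57062635,  0.77091931])}
side {'vfov': 51.313400732828605, 'cx': 316.1713762357852, 'cy': 236.75022498818552, 'R': array([[ 0.98562474, -0.16802136,  0.01768311],
       [-0.11584049, -0.74827293, -0.65319875],
       [ 0.12298314,  0.64176043, -0.75697999]]), 't': array([-0.58668054,  0.12293276,  1.05827263])}
wrist {'vfov': 61.05670339531745, 'cx': 311.62604274381204, 'cy': 236.292716497343, 'R': array([[ 4.02315358e-01, -9.15501145e-01,  8.14334128e-05],
       [-8.70788276e-01, -3.82638905e-01,  3.08731675e-01],
       [-2.82613042e-01, -1.24278406e-01, -9.51149171e-01]]), 't': array([-0.52322502, -0.04002182,  0.37994761])}
```

View pics/ov1.png

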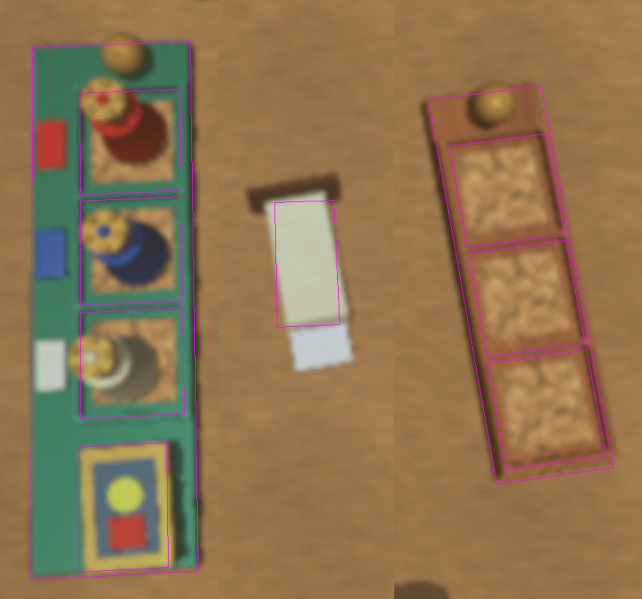

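The overlay fits both racks well, but the easel yaw needs another look, so I'll move above it on the way and use the wrist camera.

```bash
for i in 1; do :; done
python3 -m handwheel '[0.17,0.325,0.045,0,0,0.222,1,0.17,0.325,0.045,0,0,0.222,1,0.17,0.325,0.045,0,0,0.222,1,0.17,0.325,0.045,0,0,0.222,1,0.17,0.325,0.045,0,0,0.222,1]'
python3 -m handwheel '[0.17,0.325,0.045,0,0,0.222,1,0.17,0.325,0.045,0,0,0.222,1,0.17,0.325,0.045,0,0,0.222,1,0.17,0.325,0.045,0,0,0.222,1,0.17,0.325,0.045,0,0,0.222,1]'
python3 -m handwheel '[0.17,0.325,0.045,0,0,0.222,1,0.17,0.325,0.045,0,0,0.222,1,0.17,0.325,0.045,0,0,0.222,1,0.17,0.325,0.045,0,0,0.222,1,0.17,0.325,0.045,0,0,0.222,1]'
python3 -m handwheel '[0.17,0.325,0.045,0,0,0.222,1,0.17,0.325,0.045,0,0,0.222,1,0.17,0.325,0.045,0,0,0.222,1,0.17,0.325,0.045,0,0,0.222,1,0.17,0.325,0.045,0,0,0.222,1]'
python3 - <<'E'
from h import *
from bench import readout,mark_of
s=readout.observe();print(s["joints"],s["tool_pos"],s["tcp_rot"])
cal=cams.get_calibration("wrist");I=cams.grab_frame("wrist");cv2.imwrite("pics/w1.png",I)
import pickle;pickle.dump(cal,open("w1.pkl","wb"))
print(mark_of("wrist","easel"))
for a in (3.27,3.30): print(proj("wrist",W((.56,.037,a),EAS[0]),cal).round())
E
```

```text
time_s: 1.6
tool_pos: [0.2804, -0.3494, 0.2498]
tcp_rot: [0.001, 0.847, 0.531, -0.0]
ft_force: [0.2, 0.7, 0.3]
gripper_width: 0.085
grip_force: 0.0
time_s: 2.1
tool_pos: [0.3484, -0.2191, 0.2677]
tcp_rot: [0.0, 0.614, 0.789, -0.0]
ft_force: [1.0, -0.5, -0.2]
gripper_width: 0.0854
grip_force: 0.0
time_s: 2.6
tool_pos: [0.4162, -0.0889, 0.2855]
tcp_rot: [0.0, 0.307, 0.952, -0.0]
ft_force: [0.0, -1.0, -0.2]
gripper_width: 0.0855
grip_force: 0.0
time_s: 3.1
tool_pos: [0.484, 0.041, 0.3032]
tcp_rot: [-0.0, -0.036, 0.999, -0.0]
ft_force: [-0.3, -0.7, -0.7]
gripper_width: 0.0853
grip_force: 0.0
[-6.60360866e-02  1.84899805e-01 -1.03770894e-01  1.28219443e+00
 -2.67973932e-05 -1.37834994e-01] [0.48399252 0.04104303 0.30321271] [-3.55847314e-05 -3.58917434e-02  9.99355683e-01 -9.82864620e-06]
[{'centre': [0.5677, 0.035, -0.0015], 'p': 0.94}]
[[320. 291.]
 [317. 233.]
 [280. 235.]
 [288. 293.]]
[[321. 290.]
 [316. 233.]
 [279. 236.]
 [289. 293.]]
```

View pics/w1.png

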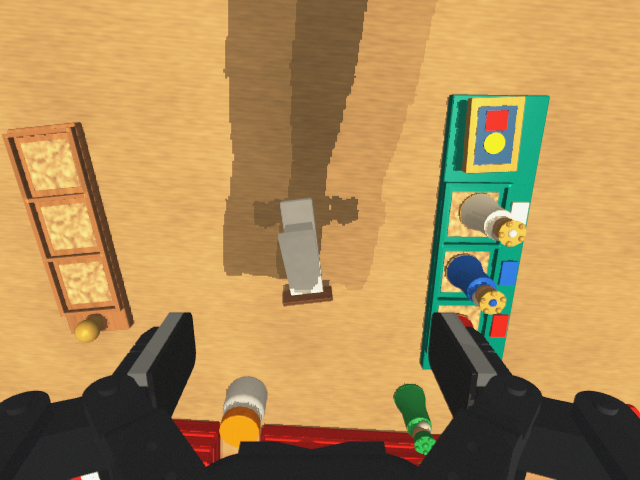

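Wrist view: the easel slope spans (278,235), (317,233), (323,288) and (288,291), with the ledge below it, which matches a yaw of about 3.30. I'll zoom in with overlays on all three.

```bash
python3 - <<'E'
from h import *
import h,pickle
cal=pickle.load(open("w1.pkl","rb"));p0=h.proj;h.proj=lambda c,P:p0(c,P,cal)
I=cv2.imread("pics/w1.png")
o=h.overlay("wrist",I,[((.536,.221,.06),DRY),((.550,-.2215,.15),DIS),((.562,.037,3.30),EAS)],3)
v=np.hstack([o[250:1150,0:420],o[250:1150,780:1020],o[250:1150,1230:1680]])
cv2.imwrite("pics/ov2.png",cv2.resize(v,None,fx=.66,fy=.66,interpolation=cv2.INTER_AREA))
E
```

```text
(no output)
```

View pics/ov2.png

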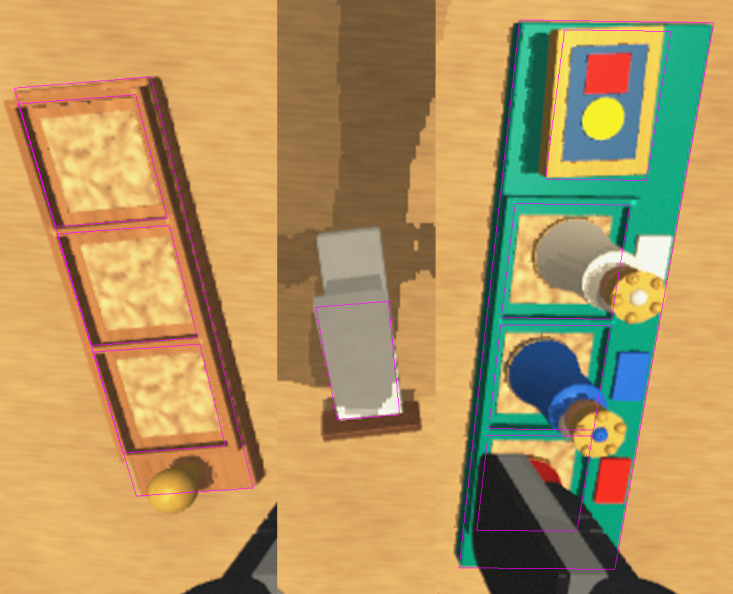

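```bash
python3 - <<'E'
from h import *
from bench import mark_of
c,s=np.cos(.06),np.sin(.06)
cams.grab_frame("side");cams.grab_frame("top");cams.grab_frame("wrist")
for n in("king_red","king_blue","king_white","picture_tile"):
    for cam in("wrist","top","side"):
        for d in mark_of(cam,n):
            p=np.array(d["centre"]);e=p[:2]-(.536,.221);print(n,cam,p.round(4),"rack",np.round([c*e[0]+s*e[1],c*e[1]-s*e[0]],4),round(d["p"],2))
import h,pickle
cal=pickle.load(open("w1.pkl","rb"));p0=h.proj;h.proj=lambda c,P:p0(c,P,cal)
t=np.linspace(0,2*np.pi,40)
circ=lambda x,y,r,z:np.c_[x+r*np.cos(t),y+r*np.sin(t),0*t+z]
o=h.overlay("wrist",cv2.imread("pics/w1.png"),[((.536,.221,.06),[circ(x,0,r,z) for x in(.037,-.031) for r,z in((.02,.0175),(.015,.041),(.015,.071))])],8)
cv2.imwrite("pics/ov3.png",cv2.resize(o[1350:2550,3450:4350],None,fx=.5,fy=.5))
E
```

```text
king_red wrist [ 0.7597  0.1918 -0.0026] rack [ 0.2215 -0.0426] 0.71
king_red wrist [0.6454 0.225  0.0172] rack [ 0.1094 -0.0026] 0.48
king_red wrist [0.5026 0.2182 0.0178] rack [-0.0335 -0.0008] 0.35
king_red side [0.6458 0.2256 0.0139] rack [ 0.1099 -0.002 ] 0.72
king_red side [0.7574 0.1877 0.0025] rack [ 0.219  -0.0465] 0.58
king_red side [0.5393 0.22   0.0033] rack [ 0.0032 -0.0012] 0.2
king_blue wrist [0.5682 0.2154 0.0167] rack [ 0.0318 -0.0075] 0.84
king_blue wrist [0.4994 0.2732 0.0158] rack [-0.0334  0.0543] 0.54
king_blue side [0.5717 0.2174 0.0189] rack [ 0.0354 -0.0057] 0.76
king_white wrist [0.5042 0.2167 0.0159] rack [-0.032  -0.0024] 0.75
king_white wrist [0.5343 0.2189 0.0009] rack [-0.0018 -0.002 ] 0.69
king_white side [0.4979 0.2234 0.012 ] rack [-0.0379  0.0047] 0.94
picture_tile wrist [0.4231 0.2124 0.0354] rack [-0.1132 -0.0018] 0.96
picture_tile wrist [0.565  0.0378 0.0012] rack [ 0.018  -0.1846] 0.28
picture_tile side [0.4228 0.2113 0.0348] rack [-0.1136 -0.0029] 0.98
```

View pics/ov3.png

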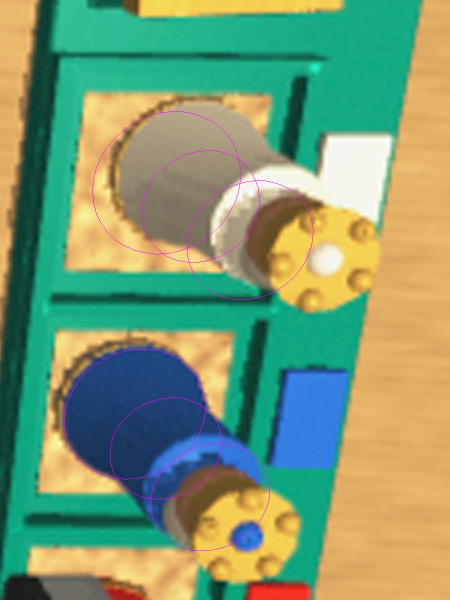

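Red is nearest the ball, so it goes in the far display bay. First I'll move above it.

```bash

python3 -m handwheel '[0.07,0.08,-0.06,0,0,0,1,0.14,0.16,-0.12,0,0,0,1,0.2,0.23,-0.18,0,0,0,1,0.2,0.23,-0.18,0,0,0,1]'
python3 -m handwheel '[0.07,0.08,-0.06,0,0,0,1,0.14,0.16,-0.12,0,0,0,1,0.2,0.23,-0.18,0,0,-0.003,1,0.2,0.23,-0.18,0,0,-0.003,1]'
```

```text
time_s: 4.35
tool_pos: [0.5639, 0.1342, 0.2271]
tcp_rot: [-0.002, -0.033, 0.999, 0.0]
ft_force: [-0.1, -0.6, 0.5]
gripper_width: 0.0851
grip_force: 0.0
time_s: 4.75
tool_pos: [0.6433, 0.2258, 0.1543]
tcp_rot: [-0.003, -0.028, 1.0, -0.0]
ft_force: [-1.4, -1.3, -0.2]
gripper_width: 0.0854
grip_force: 0.0
```

```bash

python3 -m handwheel '[0.004,0,-0.08,0,0,0,1,0.004,0,-0.16,0,0,0,1,0.004,0,-0.24,0,0,0,1,0.004,0,-0.295,0,0,0,1,0.004,0,-0.295,0,0,0,1]' 40
python3 -m handwheel '[0,0,0,0,0,0,0,0,0,0,0,0,0,0,0,0,0,0,0,0,0,0,0,0,0,0,0,0,0,0,0,0,0,0,0]' 40
```

```text
time_s: 5.25
tool_pos: [0.6427, 0.2223, 0.0387]
tcp_rot: [-0.003, -0.027, 1.0, -0.001]
ft_force: [-0.0, 0.0, 0.3]
gripper_width: 0.0855
grip_force: 0.0
time_s: 5.75
tool_pos: [0.646, 0.2237, 0.0429]
tcp_rot: [0.001, -0.027, 1.0, 0.0]
ft_force: [-1.6, -0.2, 6.4]
gripper_width: 0.0295
grip_force: 39.5
```

```bash

python3 -m handwheel '[0,0,0.05,0,0,0,0,0,0,0.1,0,0,0,0,0,0,0.1,0,0,0,0]'
python3 -m handwheel '[0,0,0.1,0,0,0,0,0,0,0.2,0,0,0,0,0,0,0.24,0,0,0,0,0,0,0.24,0,0,0,0]'
```

```text
time_s: 6.05
tool_pos: [0.6471, 0.224, 0.0843]
tcp_rot: [0.002, -0.027, 1.0, 0.0]
ft_force: [0.8, -0.7, -2.2]
gripper_width: 0.0295
grip_force: 40.1
time_s: 6.45
tool_pos: [0.6466, 0.2239, 0.1795]
tcp_rot: [0.002, -0.027, 1.0, 0.0]
ft_force: [-0.1, 0.5, -1.7]
gripper_width: 0.0293
grip_force: 40.3
```

```bash

python3 -m handwheel '[-0.03,-0.08,0,0,0,0.003,0,-0.065,-0.18,0,0,0,0.008,0,-0.1,-0.28,0,0,0,0.015,0,-0.135,-0.38,0,0,0,0.015,0,-0.17,-0.475,0,0,0,0.015,0]'
python3 -m handwheel '[-0.035,-0.1,0,0,0,0.003,0,-0.07,-0.2,0,0,0,0.008,0,-0.105,-0.3,0,0,0,0.016,0,-0.14,-0.4,0,0,0,0.016,0,-0.175,-0.48,0,0,0,0.016,0]'
python3 -m handwheel '[-0.03,-0.1,0,0,0,0,0,-0.064,-0.184,0,0,0,0,0,-0.064,-0.184,0,0,0,0,0,-0.064,-0.184,0,0,0,0,0]'
```

```text
time_s: 6.95
tool_pos: [0.5753, 0.0321, 0.175]
tcp_rot: [-0.001, -0.05, 0.999, 0.0]
ft_force: [0.1, 0.1, -2.1]
gripper_width: 0.0293
grip_force: 40.3
time_s: 7.45
tool_pos: [0.5054, -0.16, 0.1752]
tcp_rot: [-0.001, -0.075, 0.997, 0.0]
ft_force: [-0.1, -0.9, -2.3]
gripper_width: 0.0293
grip_force: 40.3
time_s: 7.85
tool_pos: [0.4804, -0.2321, 0.1755]
tcp_rot: [-0.001, -0.074, 0.997, 0.001]
ft_force: [0.7, 0.8, -2.4]
gripper_width: 0.0295
grip_force: 40.4
```

```bash

python3 -m handwheel '[0.006,0.002,-0.08,0,0,0,0,0.006,0.002,-0.16,0,0,0,0,0.006,0.002,-0.24,0,0,0,0,0.006,0.002,-0.3,0,0,0,0,0.006,0.002,-0.3,0,0,0,0]'
python3 -m handwheel '[0,0,-0.013,0,0,0,0,0,0,-0.025,0,0,0,0,0,0,-0.034,0,0,0,0,0,0,-0.034,0,0,0,0,0,0,-0.034,0,0,0,0]'
```

```text
time_s: 8.35
tool_pos: [0.4816, -0.2283, 0.0537]
tcp_rot: [-0.003, -0.076, 0.997, 0.002]
ft_force: [0.6, -0.4, -1.4]
gripper_width: 0.0293
grip_force: 40.3
time_s: 8.85
tool_pos: [0.4842, -0.2314, 0.0441]
tcp_rot: [0.0, -0.075, 0.997, -0.0]
ft_force: [0.6, -0.2, -1.9]
gripper_width: 0.0289
grip_force: 40.4
```

```bash

python3 -m handwheel '[0,0,-0.005,0,0,0,0,0,0,-0.005,0,0,0,0]'
python3 -m handwheel '[0,0,-0.005,0,0,0,0,0,0,-0.005,0,0,0,0]'
```

```text
time_s: 9.05
tool_pos: [0.4844, -0.2316, 0.0429]
tcp_rot: [0.001, -0.075, 0.997, -0.0]
ft_force: [-3.0, 0.8, 10.2]
gripper_width: 0.0289
grip_force: 41.6
time_s: 9.25
tool_pos: [0.4845, -0.2317, 0.0427]
tcp_rot: [0.001, -0.075, 0.997, -0.001]
ft_force: [-9.2, 4.6, 35.7]
gripper_width: 0.0293
grip_force: 44.4
```

```bash

python3 -m handwheel '[0,0,0.007,0,0,0,0,0,0,0.007,0,0,0,0.45,0,0,0.007,0,0,0,0.7,0,0,0.007,0,0,0,1,0,0,0.007,0,0,0,1]'
python3 -m handwheel '[0,0,0.02,0,0,0,1,0,0,0.12,0,0,0,1,0,0,0.24,0,0,0,1,0,0,0.34,0,0,0,1,0,0,0.34,0,0,0,1]'
python3 - <<'E'
from h import *
cv2.imwrite("pics/t2.png",cams.grab_frame("top")[140:360,150:500]);
from bench import mark_of
print(mark_of("top","king_red"))
E
```

```text
time_s: 9.75
tool_pos: [0.4839, -0.2312, 0.0422]
tcp_rot: [-0.0, -0.075, 0.997, 0.0]
ft_force: [-0.1, -0.0, -0.7]
gripper_width: 0.0798
grip_force: 0.0
time_s: 10.25
tool_pos: [0.4868, -0.233, 0.1845]
tcp_rot: [0.004, -0.075, 0.997, -0.003]
ft_force: [1.2, -0.2, -0.6]
gripper_width: 0.0857
grip_force: 0.0
[{'centre': [0.4849, -0.234, 0.0171], 'p': 0.78}, {'centre': [0.7588, 0.1957, 0.0016], 'p': 0.63}]
```

View pics/t2.png

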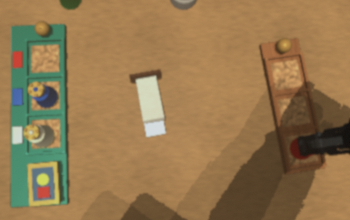

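The red king stands in the far display bay (net: .485,-.234). Blue is next.

```bash

python3 -m handwheel '[0.015,0.08,0,0,0,-0.01,1,0.035,0.18,0,0,0,-0.015,1,0.055,0.28,0,0,0,-0.02,1,0.075,0.38,0,0,0,-0.025,1,0.09,0.48,0,0,0,-0.028,1]'
python3 -m handwheel '[0.02,0.1,0,0,0,0,1,0.04,0.2,0,0,0,0,1,0.06,0.3,0,0,0,0,1,0.08,0.4,0,0,0,0,1,0.1,0.5,0,0,0,0,1]'
python3 -m handwheel '[0.018,0.1,0,0,0,0,1,0.026,0.149,0,0,0,0,1,0.026,0.149,0,0,0,0,1,0.026,0.149,0,0,0,0,1]'
```

```text
time_s: 10.85
tool_pos: [0.5192, -0.0375, 0.1772]
tcp_rot: [-0.001, -0.031, 1.0, 0.0]
ft_force: [0.7, -0.2, -0.6]
gripper_width: 0.0852
grip_force: 0.0
time_s: 11.35
tool_pos: [0.5591, 0.1623, 0.177]
tcp_rot: [-0.001, -0.031, 1.0, -0.0]
ft_force: [0.2, -0.9, -0.0]
gripper_width: 0.0853
grip_force: 0.0
time_s: 11.75
tool_pos: [0.5694, 0.2202, 0.1771]
tcp_rot: [-0.001, -0.032, 0.999, -0.0]
ft_force: [-0.1, -0.7, -0.3]
gripper_width: 0.0853
grip_force: 0.0
```

```bash

python3 -m handwheel '[0.002,0,-0.09,0,0,0,1,0.002,0,-0.18,0,0,0,1,0.002,0,-0.27,0,0,0,1,0.002,0,-0.343,0,0,0,1,0.002,0,-0.343,0,0,0,1]'
python3 -m handwheel '[0,0,0,0,0,0,1,0,0,0,0,0,0,0,0,0,0,0,0,0,0,0,0,0,0,0,0,0,0,0,0,0,0,0,0]' 40
python3 -m handwheel '[0,0,0,0,0,0,0,0,0,0,0,0,0,0]'
```

```text
time_s: 12.25
tool_pos: [0.5676, 0.218, 0.0372]
tcp_rot: [-0.004, -0.031, 1.0, -0.001]
ft_force: [-0.5, 0.0, 0.9]
gripper_width: 0.0854
grip_force: 0.0
time_s: 12.75
tool_pos: [0.5718, 0.2205, 0.0423]
tcp_rot: [0.001, -0.032, 1.0, 0.0]
ft_force: [-4.0, 0.8, 20.1]
gripper_width: 0.0292
grip_force: 37.7
time_s: 12.95
tool_pos: [0.5717, 0.2204, 0.0424]
tcp_rot: [0.001, -0.032, 1.0, 0.0]
ft_force: [-1.2, -1.0, 6.9]
gripper_width: 0.0292
grip_force: 39.6
```

```bash

python3 -m handwheel '[0,0,0.03,0,0,0,0,0,0,0.11,0,0,0,0,0,0,0.2,0,0,0,0,0,0,0.29,0,0,0,0,0,0,0.34,0,0,0,0]'
python3 -m handwheel '[-0.004,-0.08,0,0,0,0.003,0,-0.009,-0.18,0,0,0,0.008,0,-0.013,-0.28,0,0,0,0.015,0,-0.018,-0.38,0,0,0,0.02,0,-0.022,-0.48,0,0,0,0.027,0]'
python3 -m handwheel '[-0.005,-0.1,0,0,0,0,0,-0.01,-0.2,0,0,0,0,0,-0.014,-0.3,0,0,0,0,0,-0.019,-0.4,0,0,0,0,0,-0.023,-0.49,0,0,0,0,0]'
python3 -m handwheel '[-0.003,-0.06,0,0,0,0,0,-0.006,-0.135,0,0,0,0,0,-0.006,-0.135,0,0,0,0,0,-0.006,-0.135,0,0,0,0,0]'
```

```text
time_s: 13.45
tool_pos: [0.5722, 0.2207, 0.1813]
tcp_rot: [0.002, -0.032, 1.0, 0.0]
ft_force: [0.5, -0.3, -1.5]
gripper_width: 0.029
grip_force: 40.0
time_s: 13.95
tool_pos: [0.5621, 0.0269, 0.1782]
tcp_rot: [0.0, -0.074, 0.997, -0.0]
ft_force: [0.1, 0.2, -1.1]
gripper_width: 0.0289
grip_force: 40.0
time_s: 14.45
tool_pos: [0.5529, -0.1695, 0.1782]
tcp_rot: [0.0, -0.074, 0.997, -0.0]
ft_force: [0.1, 0.5, -0.5]
gripper_width: 0.0294
grip_force: 40.0
time_s: 14.85
tool_pos: [0.5505, -0.2219, 0.1777]
tcp_rot: [0.0, -0.073, 0.997, 0.0]
ft_force: [0.2, 0.2, -0.6]
gripper_width: 0.0292
grip_force: 40.1
```

```bash

python3 -m handwheel '[0,0,-0.09,0,0,0,0,0,0,-0.18,0,0,0,0,0,0,-0.26,0,0,0,0,0,0,-0.31,0,0,0,0,0,0,-0.325,0,0,0,0]'
python3 -m handwheel '[0,0,-0.005,0,0,0,0,0,0,-0.01,0,0,0,0,0,0,-0.01,0,0,0,0]'
python3 -m handwheel '[0,0,-0.004,0,0,0,0,0,0,-0.004,0,0,0,0]'
```

```text
time_s: 15.35
tool_pos: [0.5494, -0.2196, 0.0454]
tcp_rot: [-0.002, -0.074, 0.997, 0.001]
ft_force: [-0.9, 0.1, -0.3]
gripper_width: 0.0293
grip_force: 40.0
time_s: 15.65
tool_pos: [0.5515, -0.2218, 0.0444]
tcp_rot: [0.001, -0.074, 0.997, -0.0]
ft_force: [-0.0, 0.4, -1.6]
gripper_width: 0.0291
grip_force: 40.0
time_s: 15.85
tool_pos: [0.5513, -0.222, 0.0424]
tcp_rot: [0.001, -0.074, 0.997, -0.0]
ft_force: [1.1, -0.4, 1.1]
gripper_width: 0.0292
grip_force: 40.3
```

```bash

python3 -m handwheel '[0,0,-0.004,0,0,0,0,0,0,-0.004,0,0,0,0]'
python3 -m handwheel '[0,0,0,0,0,0,0.45,0,0,0,0,0,0,0.7,0,0,0,0,0,0,1,0,0,0,0,0,0,1]'
python3 -m handwheel '[0,0,0.02,0,0,0,1,0,0,0.12,0,0,0,1,0,0,0.24,0,0,0,1,0,0,0.34,0,0,0,1,0,0,0.34,0,0,0,1]'
python3 - <<'E'
from h import *
from bench import mark_of
for c in("top","side"):
  cams.grab_frame(c);print([np.round(d["centre"],4) for d in mark_of(c,"king_blue")])
E
```

```text
time_s: 16.05
tool_pos: [0.5514, -0.222, 0.0423]
tcp_rot: [0.001, -0.074, 0.997, -0.001]
ft_force: [-5.4, 3.6, 19.2]
gripper_width: 0.0289
grip_force: 42.3
time_s: 16.45
tool_pos: [0.5507, -0.2217, 0.04]
tcp_rot: [-0.0, -0.074, 0.997, 0.0]
ft_force: [-0.2, -0.4, -0.3]
gripper_width: 0.0799
grip_force: 0.0
time_s: 16.95
tool_pos: [0.5538, -0.2233, 0.1825]
tcp_rot: [0.004, -0.074, 0.997, -0.003]
ft_force: [1.1, -0.1, -0.2]
gripper_width: 0.0853
grip_force: 0.0
[array([ 0.5494, -0.2232,  0.0184])]
[array([ 0.5501, -0.2251,  0.017 ])]
```

Blue placed. White is next.

```bash

python3 -m handwheel '[-0.01,0.08,0,0,0,-0.01,1,-0.02,0.18,0,0,0,-0.015,1,-0.03,0.28,0,0,0,-0.02,1,-0.04,0.38,0,0,0,-0.025,1,-0.05,0.48,0,0,0,-0.028,1]'
python3 -m handwheel '[-0.011,0.1,0,0,0,0,1,-0.022,0.2,0,0,0,0,1,-0.034,0.3,0,0,0,0,1,-0.045,0.4,0,0,0,0,1,-0.056,0.5,0,0,0,0,1]'
python3 -m handwheel '[-0.015,0.1,0,0,0,0,1,-0.019,0.13,0,0,0,0,1,-0.019,0.13,0,0,0,0,1,-0.019,0.13,0,0,0,0,1]'
```

```text
time_s: 17.65
tool_pos: [0.5294, -0.028, 0.1746]
tcp_rot: [-0.001, -0.029, 1.0, 0.0]
ft_force: [0.0, 0.3, 0.8]
gripper_width: 0.0853
grip_force: 0.0
time_s: 18.15
tool_pos: [0.507, 0.1717, 0.1747]
tcp_rot: [-0.001, -0.03, 1.0, -0.0]
ft_force: [0.9, 0.3, -1.0]
gripper_width: 0.0853
grip_force: 0.0
time_s: 18.55
tool_pos: [0.5004, 0.2215, 0.1752]
tcp_rot: [-0.001, -0.03, 1.0, -0.0]
ft_force: [0.5, -0.6, 0.5]
gripper_width: 0.0851
grip_force: 0.0
```

```bash

python3 -m handwheel '[0.001,0.003,-0.09,0,0,0,1,0.001,0.003,-0.18,0,0,0,1,0.001,0.003,-0.27,0,0,0,1,0.001,0.003,-0.338,0,0,0,1,0.001,0.003,-0.338,0,0,0,1]'
python3 -m handwheel '[0,0,0,0,0,0,1,0,0,0,0,0,0,0,0,0,0,0,0,0,0,0,0,0,0,0,0,0,0,0,0,0,0,0,0]' 40
python3 -m handwheel '[0,0,0,0,0,0,0,0,0,0,0,0,0,0]'
python3 -m handwheel '[0,0,0.03,0,0,0,0,0,0,0.11,0,0,0,0,0,0,0.2,0,0,0,0,0,0,0.29,0,0,0,0,0,0,0.34,0,0,0,0]'
```

```text
time_s: 19.05
tool_pos: [0.4986, 0.221, 0.0375]
tcp_rot: [-0.003, -0.029, 1.0, -0.001]
ft_force: [0.3, 0.6, -0.5]
gripper_width: 0.0853
grip_force: 0.0
time_s: 19.55
tool_pos: [0.5018, 0.2237, 0.0418]
tcp_rot: [0.001, -0.03, 1.0, 0.0]
ft_force: [-4.1, 0.3, 21.6]
gripper_width: 0.0294
grip_force: 38.1
time_s: 19.75
tool_pos: [0.5017, 0.2236, 0.0418]
tcp_rot: [0.001, -0.03, 1.0, 0.0]
ft_force: [-1.4, -0.7, 8.2]
gripper_width: 0.0292
grip_force: 39.4
time_s: 20.25
tool_pos: [0.5021, 0.2239, 0.1806]
tcp_rot: [0.002, -0.03, 1.0, 0.0]
ft_force: [-0.1, -0.2, -2.0]
gripper_width: 0.0292
grip_force: 40.3
```

```bash

python3 -m handwheel '[0.02,-0.075,0,0,0,0.003,0,0.045,-0.17,0,0,0,0.008,0,0.07,-0.265,0,0,0,0.015,0,0.095,-0.36,0,0,0,0.02,0,0.12,-0.45,0,0,0,0.028,0]'
python3 -m handwheel '[0.025,-0.095,0,0,0,0,0,0.05,-0.19,0,0,0,0,0,0.075,-0.28,0,0,0,0,0,0.1,-0.37,0,0,0,0,0,0.12,-0.45,0,0,0,0,0]'
python3 -m handwheel '[0.025,-0.09,0,0,0,0,0,0.05,-0.185,0,0,0,0,0,0.05,-0.185,0,0,0,0,0,0.05,-0.185,0,0,0,0,0]'
```

```text
time_s: 20.75
tool_pos: [0.5492, 0.042, 0.1777]
tcp_rot: [0.0, -0.074, 0.997, -0.0]
ft_force: [0.3, -0.0, -1.8]
gripper_width: 0.0294
grip_force: 40.3
time_s: 21.25
tool_pos: [0.5974, -0.1382, 0.1776]
tcp_rot: [0.0, -0.074, 0.997, -0.0]
ft_force: [0.5, 0.3, -2.4]
gripper_width: 0.0295
grip_force: 40.3
time_s: 21.65
tool_pos: [0.6168, -0.211, 0.177]
tcp_rot: [-0.0, -0.073, 0.997, 0.0]
ft_force: [-0.0, 0.8, -1.2]
gripper_width: 0.0291
grip_force: 40.4
```

```bash

python3 -m handwheel '[0,0,-0.09,0,0,0,0,0,0,-0.18,0,0,0,0,0,0,-0.26,0,0,0,0,0,0,-0.31,0,0,0,0,0,0,-0.325,0,0,0,0]'
python3 -m handwheel '[0,0,-0.005,0,0,0,0,0,0,-0.01,0,0,0,0,0,0,-0.01,0,0,0,0]'
python3 -m handwheel '[0,0,-0.004,0,0,0,0,0,0,-0.004,0,0,0,0]'
```

```text
time_s: 22.15
tool_pos: [0.6153, -0.2083, 0.0449]
tcp_rot: [-0.002, -0.075, 0.997, 0.001]
ft_force: [-0.2, 0.5, -1.5]
gripper_width: 0.0294
grip_force: 40.4
time_s: 22.45
tool_pos: [0.6179, -0.2105, 0.0441]
tcp_rot: [0.001, -0.074, 0.997, -0.0]
ft_force: [-0.5, -0.7, -2.3]
gripper_width: 0.0289
grip_force: 40.4
time_s: 22.65
tool_pos: [0.6176, -0.2107, 0.0419]
tcp_rot: [0.001, -0.074, 0.997, -0.0]
ft_force: [0.1, 0.2, 0.2]
gripper_width: 0.029
grip_force: 40.6
```

```bash

python3 -m handwheel '[0,0,-0.004,0,0,0,0,0,0,-0.004,0,0,0,0]'
python3 -m handwheel '[0,0,0,0,0,0,0.45,0,0,0,0,0,0,0.7,0,0,0,0,0,0,1,0,0,0,0,0,0,1]'
python3 -m handwheel '[0,0,0.02,0,0,0,1,0,0,0.12,0,0,0,1,0,0,0.24,0,0,0,1,0,0,0.34,0,0,0,1,0,0,0.34,0,0,0,1]'
python3 -m handwheel '[-0.04,0.08,0,0,0,-0.01,1,-0.08,0.17,0,0,0,-0.015,1,-0.12,0.26,0,0,0,-0.02,1,-0.16,0.35,0,0,0,-0.025,1,-0.2,0.44,0,0,0,-0.03,1]'
python3 -m handwheel '[-0.04,0.09,0,0,0,0,1,-0.08,0.18,0,0,0,0,1,-0.12,0.27,0,0,0,0,1,-0.16,0.36,0,0,0,0,1,-0.2,0.45,0,0,0,0,1]'
python3 -m handwheel '[-0.04,0.085,0,0,0,0,1,-0.087,0.168,-0.1,0,0,0,1,-0.087,0.168,-0.1,0,0,0,1,-0.087,0.168,-0.1,0,0,0,1]'
python3 - <<'E'
from h import *
from bench import mark_of
for c in("top","side"):
  I=cams.grab_frame(c);cv2.imwrite(f"pics/{c}3.png",I)
  for n in("king_white","king_blue","king_red","picture_tile"):print(c,n,[np.round(d["centre"],4) for d in mark_of(c,n)])
E
```

```text
time_s: 22.85
tool_pos: [0.6177, -0.2107, 0.0419]
tcp_rot: [0.001, -0.074, 0.997, -0.0]
ft_force: [-5.3, 2.2, 14.9]
gripper_width: 0.0289
grip_force: 42.3
time_s: 23.25
tool_pos: [0.6171, -0.2105, 0.0395]
tcp_rot: [-0.0, -0.074, 0.997, 0.0]
ft_force: [0.3, -0.7, 0.4]
gripper_width: 0.0799
grip_force: 0.0
time_s: 23.75
tool_pos: [0.6203, -0.2119, 0.1827]
tcp_rot: [0.005, -0.074, 0.997, -0.003]
ft_force: [1.8, 0.0, 0.3]
gripper_width: 0.0853
grip_force: 0.0
time_s: 24.25
tool_pos: [0.5361, -0.0332, 0.1756]
tcp_rot: [-0.0, -0.026, 1.0, 0.0]
ft_force: [1.0, 0.1, -0.3]
gripper_width: 0.0855
grip_force: 0.0
time_s: 24.75
tool_pos: [0.4562, 0.1468, 0.1757]
tcp_rot: [0.0, -0.027, 1.0, 0.0]
ft_force: [0.3, 0.4, -0.2]
gripper_width: 0.0854
grip_force: 0.0
time_s: 25.15
tool_pos: [0.4211, 0.2131, 0.1349]
tcp_rot: [-0.001, -0.028, 1.0, -0.0]
ft_force: [-0.7, -0.3, 0.2]
gripper_width: 0.0853
grip_force: 0.0
top king_white [array([ 0.6195, -0.2123,  0.0175])]
top king_blue [array([ 0.5503, -0.2237,  0.0159])]
top king_red [array([0.7596, 0.1952, 0.0019]), array([ 0.4845, -0.2322,  0.0135])]
top picture_tile [array([0.4222, 0.2113, 0.0349])]
side king_white [array([ 0.6145, -0.2127,  0.0126])]
side king_blue [array([ 0.549 , -0.2223,  0.0161])]
side king_red [array([0.7612, 0.1904, 0.005 ]), array([ 0.4865, -0.2295,  0.014 ]), array([ 0.5515, -0.2223,  0.0175])]
side picture_tile [array([0.4258, 0.2119, 0.0326]), array([ 0.5483, -0.2235,  0.0177])]
```

View pics/side3.png

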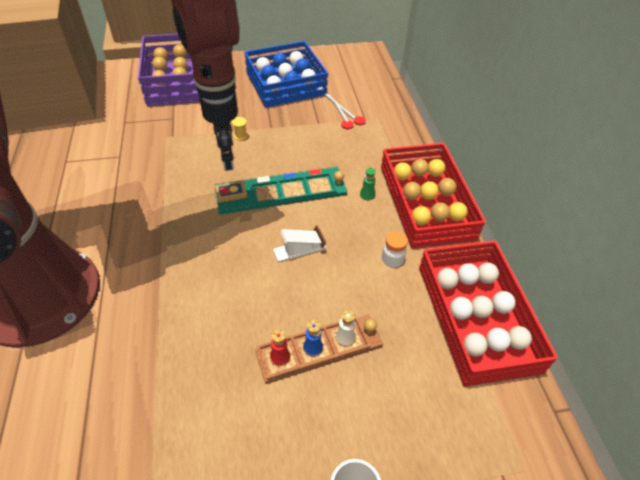

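The three kings are in the display rack (red (280,350), blue (314,340), white (347,330)), with white nearest the ball at (370,325). The gripper is now above the tile.

```bash

python3 -m handwheel '[0.005,-0.003,-0.09,0,0,0,1,0.005,-0.003,-0.17,0,0,0,1,0.005,-0.003,-0.24,0,0,0,1,0.005,-0.003,-0.277,0,0,0,1,0.005,-0.003,-0.277,0,0,0,1]'
python3 -m handwheel '[0,0,0,0,0,0,1,0,0,0,0,0,0,0,0,0,0,0,0,0,0,0,0,0,0,0,0,0,0,0,0,0,0,0,0]' 40
python3 -m handwheel '[0,0,0,0,0,0,0,0,0,0,0,0,0,0]'
```

```text
time_s: 26.15
tool_pos: [0.4229, 0.2109, 0.0232]
tcp_rot: [-0.002, -0.027, 1.0, -0.0]
ft_force: [-0.6, -0.8, 0.2]
gripper_width: 0.0857
grip_force: 0.0
time_s: 26.65
tool_pos: [0.4251, 0.2118, 0.0261]
tcp_rot: [0.001, -0.027, 1.0, 0.0]
ft_force: [-2.7, -0.7, 9.4]
gripper_width: 0.0498
grip_force: 39.4
time_s: 26.85
tool_pos: [0.4251, 0.2118, 0.0261]
tcp_rot: [0.001, -0.027, 1.0, 0.0]
ft_force: [-2.0, -0.3, 10.0]
gripper_width: 0.0494
grip_force: 39.4
```

```bash

python3 -m handwheel '[0,0,0.03,0,0,0,0,0,0,0.12,0,0,0,0,0,0,0.22,0,0,0,0,0,0,0.32,0,0,0,0,0,0,0.38,0,0,0,0]'
python3 -m handwheel '[0.08,-0.09,0,0,0,0.01,0,0.16,-0.18,0,0,0,0.02,0,0.24,-0.27,0,0,0,0.033,0,0.32,-0.36,0,0,0,0.033,0,0.38,-0.43,0,0,0,0.033,0]'
python3 -m handwheel '[0,0,0,-0.005,0.035,0,0,0,0,0,-0.011,0.07,0,0,0,0,0,-0.0165,0.105,0,0,0,0,0,0,-0.022,0.137,0,0,0,0,0,-0.022,0.137,0,0]'
python3 - <<'E'
from h import *
from bench import readout
from scipy.spatial.transform import Rotation as R
s=readout.observe();q=s["tcp_rot"];print(s["tool_pos"],s["joints"].round(2));M=R.from_quat(q[[1,2,3,0]]).as_matrix();print(M.round(3))
a=3.30;e=R.from_euler("z",a)*R.from_euler("y",-25,degrees=True)*R.from_euler("x",180,degrees=True)
print(e.as_matrix().round(3),"rotvec left/pi",((e*R.from_matrix(M).inv()).as_rotvec()/np.pi).round(4))
cal=cams.get_calibration("wrist");I=cams.grab_frame("wrist");cv2.imwrite("pics/w4.png",I)
E
```

```text
time_s: 27.35
tool_pos: [0.4253, 0.2119, 0.1803]
tcp_rot: [0.002, -0.027, 1.0, 0.001]
ft_force: [0.9, -0.9, -0.8]
gripper_width: 0.0494
grip_force: 41.7
time_s: 27.85
tool_pos: [0.578, 0.0372, 0.1774]
tcp_rot: [0.001, -0.078, 0.997, -0.0]
ft_force: [-0.2, 1.0, -1.3]
gripper_width: 0.0494
grip_force: 41.7
[0.57803505 0.03720982 0.17735659] [-0.06  0.43 -0.1   1.04 -0.   -0.22]
[[-0.988 -0.156  0.001]
 [-0.156  0.988 -0.   ]
 [-0.001 -0.    -1.   ]]
[[-0.895 -0.158 -0.417]
 [-0.143  0.987 -0.067]
 [ 0.423  0.    -0.906]] rotvec left/pi [-0.0217  0.1376  0.0006]schema error: expected a multiple of 7 numbers
```

View pics/w4.png

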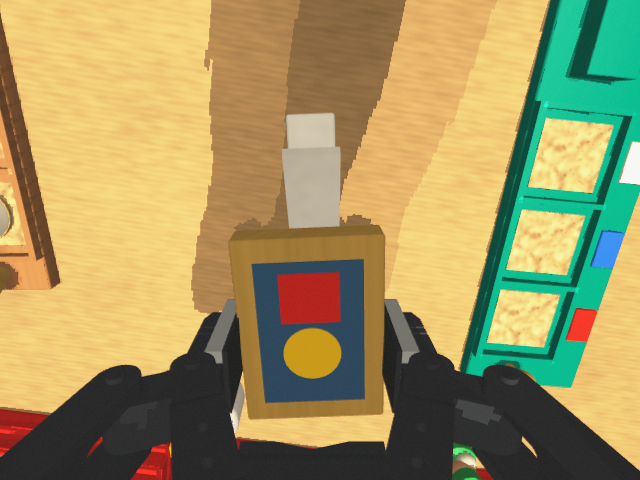

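That move was refused for a miscounted row (an extra zero). The wrist view shows the tile held picture-up, with its edges at x 230-385, lined up with the easel slope at (312,190). I'll redo the tilt.

```bash

python3 -m handwheel '[0.002,0.001,-0.02,-0.005,0.035,0,0,0.005,0.003,-0.05,-0.011,0.07,0,0,0.008,0.005,-0.08,-0.0165,0.105,0,0,0.01,0.007,-0.12,-0.022,0.1375,0.0006,0,0.01,0.007,-0.12,-0.022,0.1375,0.0006,0]'
python3 -m handwheel '[0,0,-0.05,0,0,0,0,0,0,-0.1,0,0,0,0,0,0,-0.14,0,0,0,0,0,0,-0.14,0,0,0,0]'
python3 - <<'E'
from h import *
from bench import readout,mark_of
from scipy.spatial.transform import Rotation as R
s=readout.observe();q=s["tcp_rot"];print(s["tool_pos"],s["joints"].round(2),s["ft_force"]);M=R.from_quat(q[[1,2,3,0]])
e=R.from_euler("z",3.30)*R.from_euler("y",-25,degrees=True)*R.from_euler("x",180,degrees=True)
print("rotvec left/pi",((e*M.inv()).as_rotvec()/np.pi).round(4))
I=cams.grab_frame("side");print(mark_of("side","picture_tile"))
cams.grab_frame("wrist");print(mark_of("wrist","picture_tile"))
cv2.imwrite("pics/s5.png",cv2.resize(I[170:320,220:420],None,fx=3,fy=3,interpolation=cv2.INTER_CUBIC))
E
```

```text
time_s: 28.4
tool_pos: [0.5787, 0.0427, 0.1207]
tcp_rot: [-0.223, -0.078, 0.971, -0.017]
ft_force: [-1.8, 0.0, -2.4]
gripper_width: 0.0495
grip_force: 41.7
time_s: 28.8
tool_pos: [0.5795, 0.0424, 0.0728]
tcp_rot: [-0.216, -0.078, 0.973, -0.017]
ft_force: [-0.6, -0.6, -0.4]
gripper_width: 0.0494
grip_force: 41.7
[0.57953233 0.04238121 0.07283109] [-0.01  0.9   0.38  1.48 -0.07 -0.16] [-0.62374519 -0.61285125 -0.39822587]
rotvec left/pi [ 0.     -0.0003 -0.0002]
[{'centre': [0.5808, 0.0443, 0.0804], 'p': 0.85}]
[{'centre': [0.5799, 0.0418, 0.0822], 'p': 0.59}]
```

View pics/s5.png

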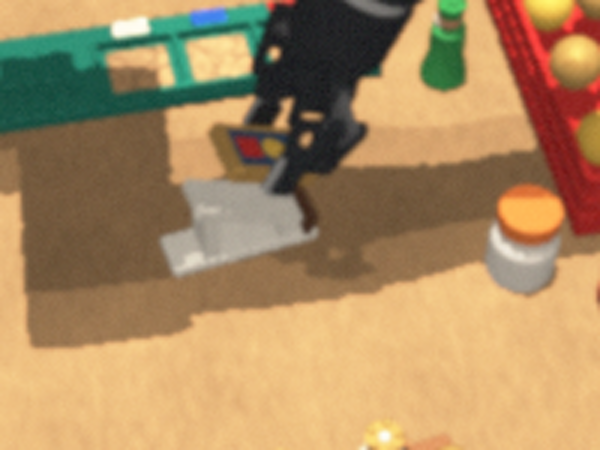

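```bash

python3 -m handwheel '[-0.01,-0.004,-0.03,0,0,0,0,-0.02,-0.008,-0.06,0,0,0,0,-0.027,-0.011,-0.076,0,0,0,0,-0.027,-0.011,-0.076,0,0,0,0]'
python3 -m handwheel '[-0.0016,0,-0.0034,0,0,0,0,-0.0032,-0.0005,-0.0068,0,0,0,0,-0.0032,-0.0005,-0.0068,0,0,0,0]'
python3 -m handwheel '[-0.0016,0,-0.0034,0,0,0,0,-0.0016,0,-0.0034,0,0,0,0]'
```

```text
time_s: 29.4
tool_pos: [0.5692, 0.0378, 0.0427]
tcp_rot: [-0.216, -0.077, 0.973, -0.017]
ft_force: [-0.0, 0.0, 0.2]
gripper_width: 0.0496
grip_force: 41.7
time_s: 29.7
tool_pos: [0.5685, 0.0377, 0.04]
tcp_rot: [-0.216, -0.078, 0.973, -0.017]
ft_force: [-0.4, 0.1, -0.5]
gripper_width: 0.0491
grip_force: 41.7
time_s: 29.9
tool_pos: [0.5681, 0.0377, 0.0389]
tcp_rot: [-0.216, -0.078, 0.973, -0.017]
ft_force: [1.7, -0.3, 3.8]
gripper_width: 0.0495
grip_force: 42.1
```

```bash

for k in 1; do
python3 -m handwheel '[0.0045,0.0007,-0.0021,0,0,0,0,0.0045,0.0007,-0.0021,0,0,0,0]'
python3 -m handwheel '[0.0045,0.0007,-0.0021,0,0,0,0,0.0045,0.0007,-0.0021,0,0,0,0]'; done
```

```text
time_s: 30.1
tool_pos: [0.5697, 0.038, 0.0382]
tcp_rot: [-0.216, -0.078, 0.973, -0.017]
ft_force: [0.6, 0.6, 7.2]
gripper_width: 0.0493
grip_force: 42.1
time_s: 30.3
tool_pos: [0.5715, 0.0383, 0.0373]
tcp_rot: [-0.216, -0.078, 0.973, -0.017]
ft_force: [-0.6, -0.0, 7.0]
gripper_width: 0.0493
grip_force: 42.1
```

```bash

python3 -m handwheel '[0.0045,0.0007,-0.0021,0,0,0,0,0.0045,0.0007,-0.0021,0,0,0,0]'
python3 -m handwheel '[0.0035,0.0006,-0.0016,0,0,0,0,0.0035,0.0006,-0.0016,0,0,0,0]'
```

```text
time_s: 30.5
tool_pos: [0.5733, 0.0385, 0.0364]
tcp_rot: [-0.216, -0.078, 0.973, -0.018]
ft_force: [0.1, -0.1, 6.0]
gripper_width: 0.0489
grip_force: 42.1
time_s: 30.7
tool_pos: [0.5746, 0.0388, 0.0358]
tcp_rot: [-0.216, -0.078, 0.973, -0.018]
ft_force: [0.1, 0.7, 6.8]
gripper_width: 0.0497
grip_force: 42.1
```

```bash

python3 -m handwheel '[0.0035,0.0006,-0.0016,0,0,0,0,0.0035,0.0006,-0.0016,0,0,0,0]'
python3 -m handwheel '[0.0035,0.0006,-0.0016,0,0,0,0,0.0035,0.0006,-0.0016,0,0,0,0]'
```

```text
time_s: 30.9
tool_pos: [0.5759, 0.039, 0.0352]
tcp_rot: [-0.216, -0.078, 0.973, -0.017]
ft_force: [-0.1, -0.3, 7.2]
gripper_width: 0.0495
grip_force: 42.0
time_s: 31.1
tool_pos: [0.5759, 0.039, 0.0351]
tcp_rot: [-0.218, -0.078, 0.973, -0.018]
ft_force: [-6.0, -1.3, 12.6]
gripper_width: 0.0494
grip_force: 41.9
```

Ledge contact found. I'll release, back off along the normal and check.

```bash

python3 -m handwheel '[-0.002,-0.0003,0.001,0,0,0,0,-0.002,-0.0003,0.001,0,0,0,0.62,-0.002,-0.0003,0.001,0,0,0,0.7,-0.002,-0.0003,0.001,0,0,0,1,-0.002,-0.0003,0.001,0,0,0,1]'
python3 -m handwheel '[0.005,0.001,0.012,0,0,0,1,0.03,0.005,0.065,0,0,0,1,0.065,0.011,0.14,0,0,0,1,0.104,0.017,0.226,0,0,0,1,0.104,0.017,0.226,0,0,0,1]'
python3 -m handwheel '[-0.05,0,0.1,0.01,-0.07,0,1,-0.12,0,0.2,0.022,-0.1375,0,1,-0.2,0,0.25,0.022,-0.1375,0,1,-0.2,0,0.25,0.022,-0.1375,0,1]'
python3 - <<'E'
from h import *
from bench import readout,mark_of
print(readout.observe()["tool_pos"])
c,s=np.cos(3.30),np.sin(3.30)
for cam in("side","wrist","top"):
  I=cams.grab_frame(cam);cv2.imwrite(f"pics/{cam}6.png",I)
  for n in("picture_tile","easel"):
    for d in mark_of(cam,n)[:2]:
      p=np.array(d["centre"]);e=p[:2]-(.562,.037);print(cam,n,p.round(4),"easel",np.round([c*e[0]+s*e[1],c*e[1]-s*e[0]],4),round(d["p"],2))
E
```

```text
time_s: 31.6
tool_pos: [0.5765, 0.0392, 0.0342]
tcp_rot: [-0.216, -0.078, 0.973, -0.017]
ft_force: [-0.2, -0.3, 0.4]
gripper_width: 0.0851
grip_force: 0.0
time_s: 32.1
tool_pos: [0.6216, 0.0462, 0.1293]
tcp_rot: [-0.212, -0.078, 0.974, -0.018]
ft_force: [0.9, 0.2, -0.5]
gripper_width: 0.0857
grip_force: 0.0
time_s: 32.5
tool_pos: [0.5411, 0.0458, 0.2239]
tcp_rot: [-0.005, -0.079, 0.997, -0.001]
ft_force: [0.1, -1.2, 2.2]
gripper_width: 0.0855
grip_force: 0.0
[0.54108454 0.04583991 0.22392879]
side picture_tile [0.579  0.0397 0.0413] easel [-0.0172  0.    ] 0.61
side easel [0.5628 0.0375 0.0031] easel [-0.0009 -0.0004] 0.72
wrist picture_tile [0.5754 0.0385 0.0477] easel [-0.0135  0.0006] 0.72
wrist picture_tile [ 0.6234 -0.213   0.0171] easel [-0.0212  0.2566] 0.48
wrist easel [0.5664 0.0382 0.0013] easel [-0.0045 -0.0005] 0.81
```

View pics/wrist6.png

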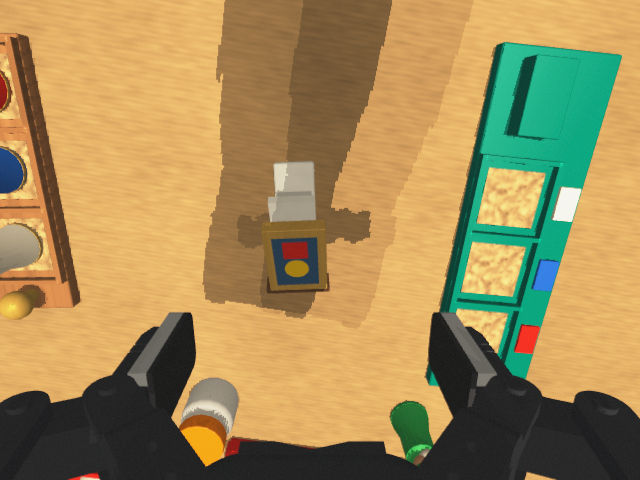

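The tile lies on the slope with its lower edge at the ledge (row 290) and centred on it (columns 265-327). The jar and kings haven't moved, and the arm is clear, so I'm handing in.

```bash
python3 - <<'E'
from bench import ticket
print(ticket.hand_in())
E
```

```text
the job is handed in; nothing more can be done
None
```

The job is handed in at about 33 s of the 117 s allowed. The camera checks showed the three kings standing in reverse order in the display rack and the tile flat on the easel against its ledge. The hand-in returned no verdict.

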